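# Find the loose shaft stub with the gauge pin

### The arm

A 6-joint arm with a two-finger parallel gripper is mounted at the origin on the work surface. World frame = base frame: x ahead of the robot, y to its left, z up, the work surface at z = 0. Lengths are in m, angles in rad, forces in N, time in s.
With the tool pointing down it reaches from about 0.3 to 0.825 m from the base axis. Payload 5.4 kg.
Tool frame: the origin (TCP) lies at the very end of the fingers, on their centre line; the grasp point (between the pads) lies 19 mm behind it; z points along the fingers, y is the line along which they close (so a half turn about z gives the same grasp; the last joint's range is limited). The gripper opens to 92 mm and grips with 3 to 60 N. Pads are 20 mm wide; open, the fingers measure 128 mm over their backs; the gripper's body (75 mm by 189 mm) begins 69 mm behind the grasp point.
Start: joints at [0.997, 0.158, 1.597, -0, 1.386, -0.21], TCP at [0.205, 0.537, 0.215] pointing down, gripper open.
Joint ranges: [-2.91, 2.91], [-0.94, 2.29], [0.18, 2.7], [-1.29, 4.43], [0.17, 2.64], [-3, 3]. Speed limits (rad/s): [2.57, 2.57, 3.14, 3.14, 3.14, 3.14].

### API

Orientations are given as a rotation vector (axis times angle).
In Python, from workcell import bot gives the robot as it stands. Calls block until the motion is done:
- bot.goto(position, orientation): joint-space move of the TCP to a pose.
- bot.line_to(position, rot=None, max_speed=0.15): straight line of the TCP; rot=None keeps the orientation; max_speed is the mean speed in m/s.
- bot.set_joints(angles): joint-space move.
- bot.set_gripper(opening, newtons=None): opening from 0.0 (shut) to 1.0 (fully open); newtons is the grip in N (None keeps the last); returns when the fingers have stopped.
- bot.hold(seconds).
- bot.inverse_kinematics(position, orientation): joint angles nearest the present ones, or None.
- bot.read_camera(name): name is "scene" or "top"; returns a dict with "pixels" (384x512x3 uint8, blue, green, red), "fx", "fy", "cx", "cy" (pixels), "R" (3x3) and "t" (3): a world point X has camera coordinates R X + t. Camera axes: x right, y down, z forward; pixel columns grow to the right and rows downward; lengths in m; the calibration is good to about 2 mm. A picture is of the moment at which its call begins. There is no depth.
A pose or a line that the arm cannot do raises bot.MotionError and nothing moves.
- bot.job_done(): hands the job in; it is judged then, once.
Readings, each from a call of its own:
- bot.current_clock(): time.
- bot.current_joints(): joint angles.
- bot.current_joint_vel(): joint speeds.
- bot.current_effort(): joint torques, N m.
- bot.current_ee_pos(): TCP position.
- bot.current_tool_rot(): TCP orientation.
- bot.current_contact_force(): force on the tool from outside, world axes, zero at the start.
- bot.current_ft_torque(): the same for the moment, N m.
- bot.current_opening(): opening from 0.0 (shut) to 1.0 (fully open).
- bot.current_grip_force(): force on a finger pad.
Only numpy, scipy, OpenCV 4.12 (cv2) and the standard library are available. Lean on these libraries where they do the work, as an engineer would, in place of code of your own. Each camera call takes 0.05 s, during which the arm holds its last target. There are 200 camera calls.

### The job

Each of the three head sleeves leaning in the cradle has an old shaft stub down its bore; two are stuck fast, and one, you can only tell which by pushing, slides down under about 7 N. Take the gauge pin out of its wooden block, feel down the bores with it until you find the stub that gives, push it down until the gauge's collar seats on that sleeve's mouth, and leave the gauge there. Leave the other things on the bench where they are.

Things in the scene. Friction and masses are not known exactly. Their poses are not given: they have to be found in the camera images.
- gauge: loose gauge pin, 153 mm long, 0.2 kg: steel pin of 18 mm diameter and 75 mm length with a 6 mm long tapered tip, then a brass collar (34 mm diameter, 8 mm thick), then an orange square handle 26 x 26 x 70 mm. Origin at the tip, +z along the pin to the handle, x and y square to the handle's flats
- gauge_collar (a point): underside of the gauge's collar on its axis, 75 mm from the tip
- gauge_grip (a point): middle of the gauge's orange handle, 118 mm from the tip; the place to grip
- block: fixed wooden block 75 x 75 x 60 mm in which the gauge stands upright, tip 10 mm above the bench, in a 21 mm hole 50 mm deep; origin at the centre of its underside
- cradle: fixed cradle, base 170 x 290 mm, holding in a row along its y, 85 mm apart, three fixed square aluminium sleeves, 50 x 50 x 95 mm with a blue band low down, their tops leaning 30 degrees from vertical to its +x side, away from the robot; origin at the centre of its underside, mouths about 112 mm above the bench
- sleeve_left_mouth (a point): centre of the bore mouth, in the upper end face of the left sleeve (seen from the robot); +z points out along the bore's axis, y along the row. Bore 20 mm wide with a 3 mm chamfer; a black shaft stub, 20 mm long, sits 35 mm down: stuck fast in two sleeves, sliding under about 7 N in the third; all look alike
- sleeve_middle_mouth (a point): centre of the bore mouth, in the upper end face of the middle sleeve (seen from the robot); +z points out along the bore's axis, y along the row. Bore 20 mm wide with a 3 mm chamfer; a black shaft stub, 20 mm long, sits 35 mm down: stuck fast in two sleeves, sliding under about 7 N in the third; all look alike
- sleeve_right_mouth (a point): centre of the bore mouth, in the upper end face of the right sleeve (seen from the robot); +z points out along the bore's axis, y along the row. Bore 20 mm wide with a 3 mm chamfer; a black shaft stub, 20 mm long, sits 35 mm down: stuck fast in two sleeves, sliding under about 7 N in the third; all look alike
- shaft_stub: bystander, loose, not to be disturbed: black carbon fibre shaft stub lying on two rubber feet, 28 mm diameter, 150 mm long along its x; origin under its centre
- blue_face: bystander, loose, not to be disturbed: blue polymer mallet face, disc 60 mm across, 40 mm high; origin under its centre
- boring_bit: bystander, loose, not to be disturbed: steel boring bit lying along its x, 150 mm long, 32 mm wide, 16 mm high; origin under its centre
- mallet: bystander, loose, not to be disturbed: finished mallet lying down, 300 mm long along its x, head (150 mm wide, 62 mm high) at +x; origin under its centre
- spare_sleeve: bystander, loose, not to be disturbed: spare square aluminium sleeve standing, 50 x 50 x 70 mm; origin under its centre
- ferrule: bystander, loose, not to be disturbed: brass ferrule standing, 48 mm across, 50 mm high; origin under its centre

How it is judged:
By the outcome, as a careful person would: the job done as asked, in the order asked, and still so for the second after the job is handed in, with the robot touching nothing.
It also fails if it takes over 61 s, if anything falls off the work surface, if the arm or the gripper's body presses on something with over 40 N, if the wrist force passes 120 N, or if a joint passes its speed limit or range.

## Working session

There is one attempt and no reset: what is moved stays moved. The work goes in short steps, each a Python script; the robot and the scene stay as the last script left them, time stands still between calls to the robot, and variables do not carry over. Pictures are saved under pics/ and viewed, at most 10 in all, crops included, and the job is handed in when it is done.

```bash
mkdir -p pics; ls
python3 - <<'E'
from workcell import bot
import cv2,numpy as np
for n in("scene","top"):
    c=bot.read_camera(n); cv2.imwrite(f"pics/{n}0.png",c["pixels"])
    np.savez(f"{n}0.npz",**c)
    print(n,c["fx"],c["fy"],c["cx"],c["cy"],np.round(-c["R"].T@c["t"],3),np.round(c["R"],3).tolist())
print(bot.current_clock(),bot.current_tool_rot(),bot.current_ee_pos(),bot.current_contact_force())
E
```

```text
pics
scene 480.8446991874136 480.8446991874136 266.7572138570737 192.8802704703639 [ 1.283 -0.443  1.106] [[0.585, 0.811, 0.005], [0.63, -0.451, -0.632], [-0.51, 0.373, -0.775]]
top 466.1118317878511 466.1118317878511 259.8338342977941 187.36831459140367 [0.29  0.064 1.633] [[-0.012, -1.0, 0.001], [-0.976, 0.011, -0.219], [0.219, -0.004, -0.976]]
0.1 [-5.68169773e-01 -3.08913933e+00  2.44047705e-03] [0.20428842 0.5368672  0.21374279] [ 0.09203175  0.34272872 -0.1578049 ]
```

View pics/scene0.png

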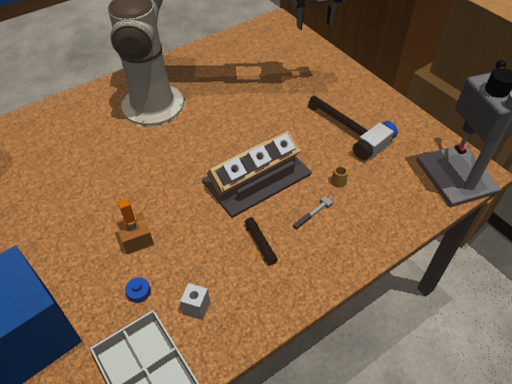

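View pics/top0.png

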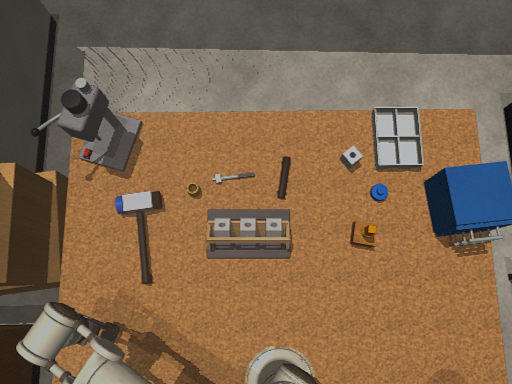

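The scene view shows the gauge handle at about (127,210) and the sleeve bores at (234,170), (260,156) and (284,145). The top view shows the handle at (371,230) and the bores at about (222,226), (248,226) and (274,226). I'll zoom in on these next.

Run:
```python
import cv2,numpy as np
s=cv2.imread("pics/scene0.png");t=cv2.imread("pics/top0.png")
def c(im,x,y,w,h,f): return cv2.resize(im[y:y+h,x:x+w],(w*f,h*f),interpolation=cv2.INTER_NEAREST)
a=np.vstack([c(s,200,130,115,85,4)]); b=c(t,200,200,100,70,4); d=c(s,105,190,60,70,4); e=c(t,340,210,50,50,4)
o=np.zeros((600,800,3),np.uint8)
for im,x,y in((a,0,0),(b,0,340-20),(d,470,0),(e,470,300)):
    h=min(im.shape[0],600-y);w=min(im.shape[1],800-x);o[y:y+h,x:x+w]=im[:h,:w]
cv2.imwrite("pics/crop1.png",o)
```

```text
(no output)
```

View pics/crop1.png

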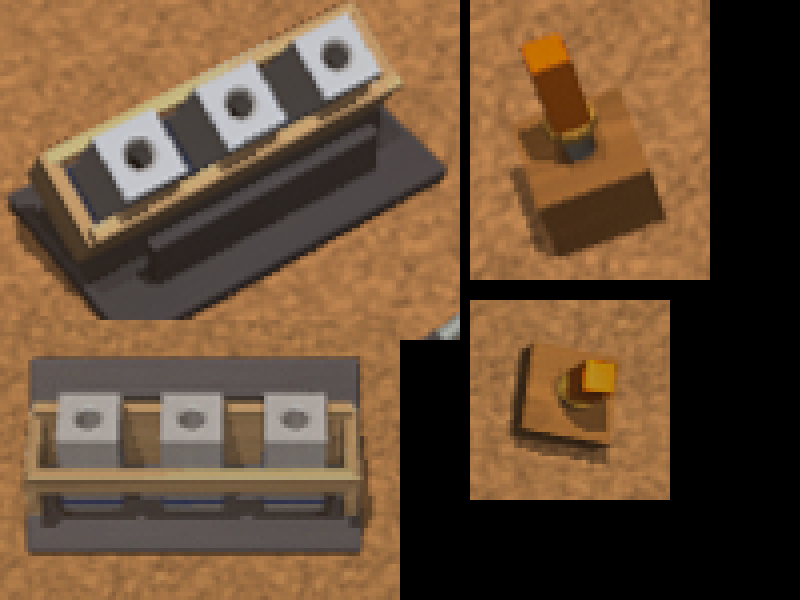

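The crops show three light mouth faces and the orange handle top clearly in both views. I'll segment these and triangulate.

```bash
cat > vis.py <<'E'
import cv2,numpy as np
def ray(c,uv):
    d=c["R"].T@np.array([(uv[0]-c["cx"])/c["fx"],(uv[1]-c["cy"])/c["fy"],1]); return -c["R"].T@c["t"],d/np.linalg.norm(d)
def tri(cs,uvs):
    A=np.zeros((3,3));b=np.zeros(3);R=[ray(c,u) for c,u in zip(cs,uvs)]
    for o,d in R: P=np.eye(3)-np.outer(d,d);A+=P;b+=P@o
    X=np.linalg.solve(A,b); return X,[np.linalg.norm(np.cross(X-o,d)) for o,d in R]
def plane(c,uv,z):
    o,d=ray(c,uv); return o+d*(z-o[2])/d[2]
def proj(c,X):
    p=c["R"]@X+c["t"]; return np.array([c["fx"]*p[0]/p[2]+c["cx"],c["fy"]*p[1]/p[2]+c["cy"]])
def blobs(m,box,amin,amax):
    x,y,w,h=box;mm=np.zeros_like(m);mm[y:y+h,x:x+w]=m[y:y+h,x:x+w]
    cs,_=cv2.findContours(mm,cv2.RETR_EXTERNAL,cv2.CHAIN_APPROX_NONE);out=[]
    for k in cs:
        hull=cv2.convexHull(k);f=np.zeros_like(m);cv2.fillPoly(f,[hull],1)
        a=int(f.sum())
        if amin<=a<=amax: M=cv2.moments(f,True);out.append((M["m10"]/M["m00"],M["m01"]/M["m00"],a,k))
    return sorted(out,key=lambda o:o[0])
E
python3 - <<'E'
from vis import *
S=dict(np.load("scene0.npz"));T=dict(np.load("top0.npz"))
def hsv(c): return cv2.cvtColor(c["pixels"],cv2.COLOR_BGR2HSV)
hs,ht=hsv(S),hsv(T)
for im,p in((hs,(233,162)),(hs,(228,168)),(hs,(245,172)),(hs,(126,203)),(hs,(130,215)),(ht,(217,223)),(ht,(222,231)),(ht,(222,236)),(ht,(371,229)),(ht,(367,230)),(hs,(212,172)),(ht,(240,218)),(ht,(230,206))): print(p,im[p[1],p[0]])
for v in (150,170,185):
    print(v,[tuple(np.round(b[:3],2)) for b in blobs(((hs[...,1]<45)&(hs[...,2]>v)).astype(np.uint8),(205,130,105,70),30,600)])
for v in (130,140,150,160):
    print(v,[tuple(np.round(b[:3],2)) for b in blobs(((ht[...,1]<45)&(ht[...,2]>v)).astype(np.uint8),(205,205,90,50),30,600)])
for v in (170,190,210):
  for n,h,bx in(("s",hs,(105,190,60,70)),("t",ht,(345,215,40,40))):
    print(n,v,[tuple(np.round(b[:3],2)) for b in blobs(((h[...,1]>200)&(h[...,2]>v)).astype(np.uint8),bx,10,300)])
E
```

```text
(233, 162) [116  10 204]
(228, 168) [111   9 203]
(245, 172) [110  11 216]
(126, 203) [ 17 255 198]
(130, 215) [ 13 228 102]
(217, 223) [ 15  21 173]
(222, 231) [ 12  23 112]
(222, 236) [ 13  31 117]
(371, 229) [ 21 220 182]
(367, 230) [ 12 215  76]
(212, 172) [ 17 113 190]
(240, 218) [  7  19 122]
(230, 206) [ 14 143 166]
150 [(np.float64(234.47), np.float64(168.17), np.float64(323.0)), (np.float64(259.59), np.float64(155.82), np.float64(296.0)), (np.float64(283.67), np.float64(143.49), np.float64(272.0))]
170 [(np.float64(234.35), np.float64(168.07), np.float64(307.0)), (np.float64(259.64), np.float64(155.66), np.float64(284.0)), (np.float64(283.78), np.float64(143.47), np.float64(268.0))]
185 [(np.float64(234.27), np.float64(167.93), np.float64(302.0)), (np.float64(259.57), np.float64(155.49), np.float64(278.0)), (np.float64(283.69), np.float64(143.35), np.float64(262.0))]
130 [(np.float64(221.46), np.float64(224.03), np.float64(199.0)), (np.float64(247.5), np.float64(224.1), np.float64(202.0)), (np.float64(273.39), np.float64(224.06), np.float64(201.0))]
140 [(np.float64(221.55), np.float64(224.21), np.float64(189.0)), (np.float64(247.6), np.float64(224.13), np.float64(187.0)), (np.float64(273.56), np.float64(224.2), np.float64(190.0))]
150 [(np.float64(221.41), np.float64(223.98), np.float64(168.0)), (np.float64(247.09), np.float64(224.06), np.float64(163.0)), (np.float64(273.0), np.float64(224.0), np.float64(165.0))]
160 [(np.float64(221.22), np.float64(224.09), np.float64(160.0)), (np.float64(247.26), np.float64(224.06), np.float64(159.0)), (np.float64(273.22), np.float64(223.94), np.float64(160.0))]
s 170 [(np.float64(123.27), np.float64(202.73), np.float64(83.0))]
t 170 [(np.float64(371.96), np.float64(228.7), np.float64(53.0))]
s 190 [(np.float64(123.43), np.float64(202.71), np.float64(68.0))]
t 190 []
s 210 []
t 210 []
```

Run:
```python
from vis import *
from scipy.spatial.transform import Rotation as Ro
from workcell import bot
S=dict(np.load("scene0.npz"));T=dict(np.load("top0.npz"))
s=[(234.35,168.07),(259.6,155.66),(283.75,143.47)];t=[(273.4,224.1),(247.5,224.1),(221.5,224.1)]
# scene left-most = right sleeve (-y)
P=[]
for a,b in zip(s,t): X,r=tri((S,T),(a,b));P.append(X);print(X.round(4),np.round(r,4))
P=np.array(P);d=P[2]-P[0];print("spacing",np.linalg.norm(np.diff(P,axis=0),axis=1),"yaw",np.degrees(np.arctan2(-d[0],d[1])))
G,r=tri((S,T),((123.35,202.72),(371.9,228.7)));print("handle top",G.round(4),np.round(r,4))
ht=cv2.cvtColor(T["pixels"],cv2.COLOR_BGR2HSV);hs=cv2.cvtColor(S["pixels"],cv2.COLOR_BGR2HSV)
for c,h,bx,zz in((S,hs,(105,190,60,70),G[2]),(T,ht,(345,215,40,40),G[2])):
    b=blobs(((h[...,1]>200)&(h[...,2]>(150))).astype(np.uint8),bx,10,300)[0][3][:,0]
    w=np.array([plane(c,p,zz)[:2] for p in b],np.float32)*1000;print(cv2.minAreaRect(w))
# block top face in scene: wooden, print yaw via block mask lateron; feasibility of tilted pose
yaw=np.arctan2(-d[0],d[1])
ax=np.array([.5*np.cos(yaw),.5*np.sin(yaw),np.sqrt(.75)])
q=bot.current_joints()
for X in P:
  for sg in (1,-1):
    y=np.array([-np.sin(yaw),np.cos(yaw),0])*sg;z=-ax;R=np.c_[np.cross(y,z),y,z]
    for off in(.024,.130):
      j=bot.inverse_kinematics(X+ax*off,Ro.from_matrix(R).as_rotvec());print(sg,off,None if j is None else np.round(j,2))
```

```text
[0.5054 0.0141 0.114 ] [0.0009 0.0009]
[0.5066 0.0992 0.1129] [0.0009 0.0009]
[0.5075 0.1845 0.113 ] [0.0008 0.0008]
spacing [0.08507306 0.08538015] yaw -0.7149961533683784
handle top [ 0.4802 -0.2965  0.1626] [0.001 0.001]
((479.6470031738281, -297.30419921875), (24.843807220458984, 23.898147583007812), 79.25112915039062)
((481.2210693359375, -295.71856689453125), (25.861665725708008, 22.302778244018555), 89.32720184326172)
1 0.024 [-0.16  0.53  1.38 -0.07  1.75 -1.71]
1 0.13 [-0.15  0.59  1.11 -0.07  1.96 -1.72]
-1 0.024 [-0.16  0.53  1.38 -0.07  1.75  1.43]
-1 0.13 [-0.15  0.59  1.11 -0.07  1.96  1.42]
1 0.024 [-0.03  0.55  1.36 -0.01  1.76 -1.59]
1 0.13 [-0.03  0.61  1.09 -0.01  1.97 -1.59]
-1 0.024 [-0.03  0.55  1.36 -0.01  1.76  1.55]
-1 0.13 [-0.03  0.61  1.09 -0.01  1.97  1.55]
1 0.024 [ 0.09  0.59  1.29  0.05  1.78 -1.47]
1 0.13 [ 0.08  0.65  1.02  0.05  1.99 -1.47]
-1 0.024 [0.09 0.59 1.29 0.05 1.78 1.67]
-1 0.13 [0.08 0.65 1.02 0.05 1.99 1.68]
```

Heights agree with the text: mouths at 113 mm and handle top at 163 mm. Next is the grasp.

```bash
cat > rob.py <<'E'
from vis import *
from scipy.spatial.transform import Rotation as Ro
from workcell import bot
P={"right":np.array([.5055,.0142,.1133]),"middle":np.array([.5065,.0994,.1133]),"left":np.array([.5075,.1844,.1133])}
yaw=-.0115
ax=np.array([.5*np.cos(yaw),.5*np.sin(yaw),np.sqrt(.75)])
ey=np.array([-np.sin(yaw),np.cos(yaw),0])
def rv(y,z): y=np.array(y);z=np.array(z);return Ro.from_matrix(np.c_[np.cross(y,z),y,z]).as_rotvec()
def down(a): return rv([-np.sin(a),np.cos(a),0],[0,0,-1])
def snap(n):
    for k in("scene","top"):
        c=bot.read_camera(k);np.savez(f"{k}{n}.npz",**c);yield c
E
python3 - <<'E'
from rob import *
r=down(np.radians(-5))
p=np.array([.4803,-.2965,.109])
print(bot.inverse_kinematics(p,r))
bot.goto(p+[0,0,.13],r);print(bot.current_joints(),bot.current_clock())
bot.line_to(p,max_speed=.12);print(bot.current_ee_pos(),bot.current_contact_force())
bot.set_gripper(0.0,50);print(bot.current_opening()*92,bot.current_grip_force(),bot.current_contact_force(),bot.current_ft_torque())
bot.line_to(p+[0,0,.09],max_speed=.12);print(bot.current_opening()*92,bot.current_contact_force(),bot.current_clock())
s,t=snap(1)
o=np.zeros((560,800,3),np.uint8)
u,v=proj(s,p+[0,0,.06]).astype(int);o[:560,:400]=cv2.resize(s["pixels"][max(v-70,0):v+70,u-50:u+50],(400,560))
u,v=proj(t,p+[0,0,.06]).astype(int);o[:560,400:]=cv2.resize(t["pixels"][v-70:v+70,u-50:u+50],(400,560))
cv2.imwrite("pics/grasp.png",o)
E
```

```text
[-0.76711051  0.23521394  1.72669777  0.          1.17968094 -2.25064037]
[-7.65994740e-01  1.15042642e-01  1.59655289e+00  1.80583411e-04
  1.43006443e+00 -2.25053386e+00] 3.175
[ 0.48086237 -0.297024    0.10998642] [-1.01622484  0.29801232 -0.59637532]
25.53455266133068 49.9284303188324 [-0.19169448  0.10726394  0.87175543] [-0.02515023  0.03418699  0.02420868]
25.98946988272447 [ 0.15281884  0.30778954 -1.43196777] 6.3167
```

View pics/grasp.png

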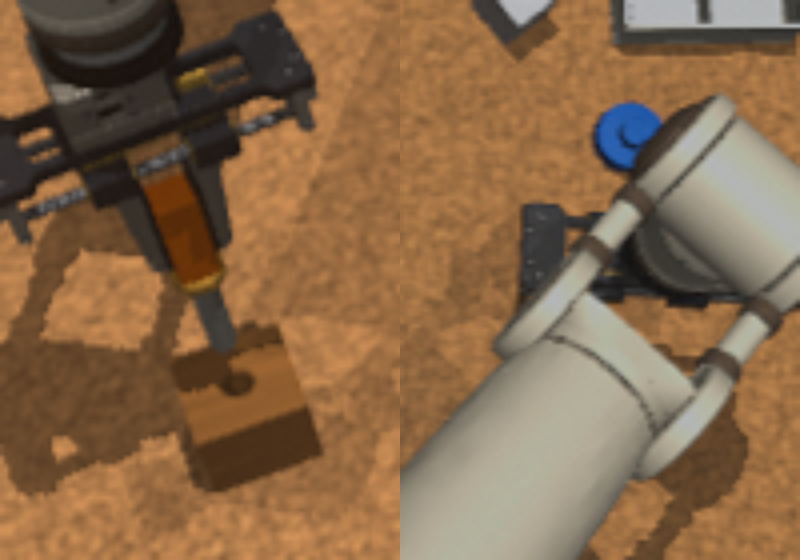

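The gripper holds the gauge square, with an opening of 26 mm, and the pin is clear of the block. The tip sits at about crop (222,345), with the empty hole at (235,382) below it. I'll tilt over the right sleeve and measure the pin in hand.

Run:
```python
from rob import *
bot.line_to([.4803,-.2965,.30],max_speed=.2)
r=rv(ey,-ax)
X=P["right"]
bot.goto(X+ax*.170,r);bot.line_to(X+ax*.125,max_speed=.15);bot.hold(.3)
print(bot.current_ee_pos(),X+ax*.125,bot.current_contact_force(),bot.current_clock())
s,t=snap(2)
o=np.zeros((560,800,3),np.uint8)
for i,c in enumerate((s,t)):
    u,v=proj(c,X+ax*.04).astype(int);print(u-40,v-56);o[:,400*i:400*i+400]=cv2.resize(c["pixels"][v-56:v+56,u-40:u+40],(400,560),interpolation=cv2.INTER_NEAREST)
    e=bot.current_ee_pos()
    for q,n in((e,"tcp"),(e-ax*.1,"tip"),(e-ax*.025,"collar"),(X,"mouth")): print(n,proj(c,q).round(1))
cv2.imwrite("pics/hover.png",o)
```

```text
[0.56866035 0.01332298 0.22231912] [0.56799587 0.01348127 0.22155318] [-0.81961636  0.16921065 -1.64463737] 9.0917
198 108
tcp [246.1 154.5]
tip [236.9 165.7]
collar [243.7 157.5]
mouth [234.7 168.2]
233 160
tcp [274.5 199. ]
tip [273.8 219.3]
collar [274.3 204.3]
mouth [273.6 224.2]
```

View pics/hover.png

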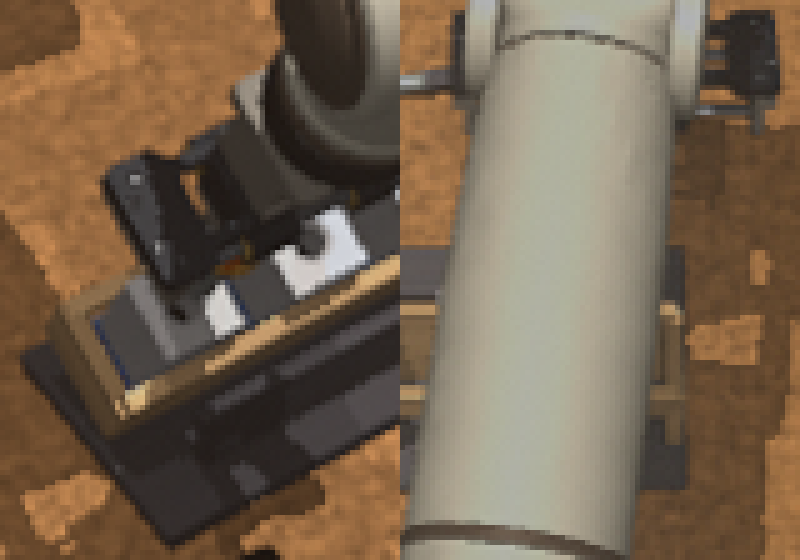

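Run:
```python
from vis import *
c=dict(np.load("scene1.npz"))
e=np.array([.4803,-.2965,.199])+[.0004,-.0003,.0008]
for l in(.1,.08,.05,.025): print(l,proj(c,e-[0,0,l]).round(1))
h=cv2.cvtColor(c["pixels"],cv2.COLOR_BGR2HSV)
u0,v0=proj(c,e-[0,0,.06]).astype(int)
for v in range(v0-14,v0+12): print(v,u0-10,' '.join(f"{a[1]:3d}/{a[2]:3d}" for a in h[v,u0-10:u0+12]))
```

```text
0.1 [129.2 217.8]
0.08 [127.5 213.2]
0.05 [124.9 206. ]
0.025 [122.6 199.8]
194 115 220/ 73 233/103 234/107 238/106 234/107 237/101 229/ 89 234/ 86 223/ 88 223/ 87 235/ 88 225/ 76 178/ 83 150/139 149/163 148/172 148/174 147/172 148/177 147/180 148/179 148/179
195 115 187/ 56 225/ 94 226/106 238/105 236/105 234/107 236/ 92 219/ 86 234/ 85 234/ 98 224/ 91 225/ 84 200/ 84 157/127 149/174 147/180 148/174 145/172 149/175 148/183 146/185 149/175
196 115 138/ 37 228/ 86 243/104 236/105 233/106 236/107 233/ 91 231/ 96 240/ 99 238/105 225/ 92 231/ 86 213/ 78 176/ 97 149/174 147/185 149/168 146/162 149/173 147/184 146/183 148/169
197 115  74/ 31 194/ 63 228/ 96 231/106 226/106 233/106 232/100 228/105 238/106 238/106 237/100 237/ 98 236/ 94 196/ 78 153/132 150/165 147/153 146/152 147/173 148/190 147/185 149/168
198 115 125/ 53 193/ 70 230/ 93 233/105 233/106 243/105 233/106 236/105 233/104 228/105 228/105 236/105 235/100 189/101 158/118 149/151 148/152 147/158 147/175 148/184 148/183 149/173
199 115 162/ 85 183/ 92 219/ 92 233/102 231/105 238/104 235/104 238/104 240/102 241/108 224/ 99 196/126 
[... 3059 characters left out ...]
/183 148/203 146/209 148/212 149/204 148/195 147/181 106/103  21/ 60  31/ 65  27/ 65  30/ 68  19/ 66  45/ 68 150/ 95 174/101 174/ 98 169/ 95 171/ 91
217 115 150/114 146/103 148/140 148/179 149/200 148/207 148/200 146/195 150/167 153/147 122/ 90  30/ 60  24/ 63  27/ 65  27/ 67  19/ 66 101/ 81 165/ 96 178/ 99 174/ 98 171/ 94 169/ 89
218 115 147/104 149/156 148/183 146/188 148/198 150/161 151/149 152/136 160/105 167/ 84 157/ 73 113/ 68  58/ 66  46/ 67  63/ 69  85/ 66 147/ 78 176/ 84 171/ 82 170/ 93 173/118 171/125
219 115 147/106 148/145 149/147 153/145 152/139 163/ 94 167/ 90 173/ 78 170/ 72 177/ 75 172/ 77 167/ 75 139/ 75 129/ 75 141/ 76 157/ 73 172/ 74 171/ 73 174/120 173/134 172/142 174/141
```

In the pre-tilt scene picture, the pin lies within 0.3 px of the tool's axis (row 213: seen 127.8, predicted 127.5). It's true in hand, so I'll feel down the right bore.

```bash
cat >> rob.py <<'E'
def probe(X,deps,f0,fmax=14,lat=12,v=.03):
    """step the tip down X's bore through deps; stop when axial push or side force rises; returns list of (cmd,depth,axial,side_along_row,side_x)"""
    e1=np.cross(ey,ax);L=[]
    for d in deps:
        bot.line_to(X+ax*(.1-d),max_speed=v)
        f=bot.current_contact_force()-f0;e=bot.current_ee_pos()-X
        L.append([d*1e3,(.1-e@ax)*1e3,f@ax,f@ey,f@e1,e@ey*1e3,e@e1*1e3])
        if f@ax>fmax or np.hypot(f@ey,f@e1)>lat: break
    for l in L: print(np.round(l,1))
    print("t",bot.current_clock());return L
E
python3 - <<'E'
from rob import *
f0=bot.current_contact_force();np.save("f0.npy",f0);print(f0)
probe(P["right"],[-.01,0,.003,.006,.010,.02,.03,.034,.036,.038,.040,.042,.044],f0)
E
```

```text
[ 0.32826066  0.04773359 -1.87399422]
[-10.  -10.   -0.5   1.3   1.    0.   -0. ]
[ 0.   0.2  0.3 -0.4  0.1  0.  -0.1]
[ 3.   3.2 -0.   0.2  0.5  0.  -0. ]
[ 6.   6.2  0.3  0.1  0.4  0.  -0. ]
[10.  10.3 -1.   0.9  1.8  0.1  0.3]
[20.  20.6 -3.7 -0.4  3.2  0.   0.3]
[30.  30.5 -2.5  0.   5.   0.   0.2]
[34.  34.1 -0.7  1.2  5.5 -0.   0.2]
[36.  35.9  0.5  1.   4.6 -0.   0.2]
[38.  36.   7.4  0.7  3.6 -0.   0.1]
[40.  36.1 13.7  1.7  2.1 -0.   0. ]
[42.  36.2 20.2  2.2  0.3 -0.  -0.1]
t 13.3583
```

The right stub is stuck: it took 20 N at 36 mm with no travel. Now the middle one.

Run:
```python
from rob import *
f0=np.load("f0.npy");e1=np.cross(ey,ax)
X=P["right"];bot.line_to(X+ax*.125,max_speed=.12)
X=P["middle"]+e1*.0008;bot.line_to(X+ax*.125,max_speed=.12);bot.hold(.2)
print(bot.current_contact_force()-f0,bot.current_opening()*92)
probe(X,[-.01,0,.003,.006,.010,.02,.03,.034,.036,.038,.040,.042,.044,.046],f0)
```

```text
[-0.74492044 -0.49284942 -0.40154603] 25.611098640978028
[-10.  -10.   -0.9  -0.3   0.1   0.   -0. ]
[ 0.   0.2 -0.8  0.1 -0.4  0.  -0.1]
[ 3.   3.2 -0.8 -0.3 -0.3  0.  -0.1]
[ 6.   6.3 -0.2 -1.4 -0.8 -0.  -0.1]
[10.  10.3 -1.3 -0.3  0.4  0.  -0.1]
[20.  20.2 -1.5 -0.2 -0.3 -0.  -0.1]
[30.  30.2 -0.3 -0.  -0.3  0.  -0.1]
[34.  34.3 -1.1 -0.9  0.5  0.  -0.1]
[36.  35.9  0.9 -0.5 -0.6  0.  -0. ]
[38.  36.   7.3  0.3 -2.1 -0.  -0.1]
[40.  36.1 13.2 -0.6 -2.6 -0.  -0.2]
[42.  36.2 19.8 -0.1 -4.4 -0.  -0.4]
t 19.2917
```

The middle one is stuck as well. I'll probe the left, then push until the collar seats.

Run:
```python
from rob import *
f0=np.load("f0.npy");e1=np.cross(ey,ax)
X=P["middle"]+e1*.0008;bot.line_to(X+ax*.125,max_speed=.12)
X=P["left"]+e1*.0008;bot.line_to(X+ax*.125,max_speed=.12);bot.hold(.2)
L=probe(X,[-.01,0,.003,.006,.010,.02,.03,.034,.036,.038,.040,.042,.044,.046],f0)
if L[-1][1]>41: probe(X,np.r_[np.arange(.050,.0731,.004),.075,.077,.079,.081,.083,.085],f0,fmax=17)
```

```text
[-10.  -10.   -0.4  -1.1  -0.7   0.   -0.1]
[ 0.   0.2 -0.5  0.3  0.6  0.  -0.1]
[ 3.   3.2 -0.5 -0.8  1.   0.  -0.1]
[ 6.   6.3 -1.4 -1.3 -0.2  0.  -0.1]
[10.  10.3 -0.9  1.   0.  -0.  -0.1]
[20.  20.3 -0.2 -0.  -0.3 -0.  -0.1]
[30.  30.2 -0.4 -0.2 -1.  -0.  -0.1]
[34.  34.3  0.   0.1  0.5  0.  -0.1]
[36.  36.  -0.8  0.5  0.1  0.  -0. ]
[38.  37.1  5.3  0.2 -0.7 -0.  -0. ]
[40.  39.4  6.7 -0.5 -1.5  0.   0. ]
[42.  41.9  6.   0.7 -1.2 -0.   0. ]
[44.  44.2  4.6  0.1 -1.2  0.   0.1]
[46.  46.3  5.5  0.7 -1.5  0.   0. ]
t 25.725
[50.  50.5  4.5  0.3 -0.2 -0.   0. ]
[54.  54.4  4.5 -0.3 -0.2 -0.   0. ]
[58.  58.3  4.8 -0.4 -0.3  0.  -0. ]
[62.  62.3  3.5 -0.9 -1.1  0.   0. ]
[66.  66.3  4.9  0.1  0.1  0.   0. ]
[70.  70.3  4.6 -0.2 -1.   0.  -0. ]
[75.  75.4  3.2 -1.1 -0.7  0.   0. ]
[77.  75.9  8.8 -0.7 -1.8  0.   0. ]
[79.  75.9 15.  -0.3 -2.9  0.   0. ]
[81.  76.  22.  -1.  -3.8  0.   0.1]
t 28.4917
```

The left stub gave at about 6 N, and the collar came to a hard stop at 75.9 mm. I'll ease off, release, retreat and look.

Run:
```python
from rob import *
e1=np.cross(ey,ax);X=P["left"]+e1*.0008
bot.line_to(X+ax*(.1-.0775),max_speed=.03)
bot.set_gripper(.6,20);print(bot.current_opening(),bot.current_contact_force())
bot.line_to(X+ax*.16,max_speed=.12);print(bot.current_contact_force())
bot.goto([.25,.45,.35],down(.9));print(bot.current_clock())
s,t=snap(3)
o=np.zeros((480,800,3),np.uint8)
for i,c in enumerate((s,t)):
    u,v=proj(c,X+ax*.02).astype(int);o[:,400*i:400*i+400]=cv2.resize(c["pixels"][v-48:v+48,u-40:u+40],(400,480),interpolation=cv2.INTER_NEAREST)
    h=cv2.cvtColor(c["pixels"],cv2.COLOR_BGR2HSV);b=blobs(((h[...,1]>200)&(h[...,2]>85)&(h[...,0]>8)&(h[...,0]<24)).astype(np.uint8),(u-30,v-40,60,70),10,400)
    print([x[:3] for x in b],"handle centre",proj(c,X+ax*.043).round(1),"top",proj(c,X+ax*.078).round(1))
cv2.imwrite("pics/done.png",o);cv2.imwrite("pics/top3.png",t["pixels"])
```

```text
0.5988513681035375 [ 0.43507156  0.05928485 -0.01791119]
[0.85950566 0.14816207 0.61743344]
32.3083
[(292.75, 135.7875, 80)] handle centre [289.1 138.7] top [293.3 134.4]
[(220.92307692307693, 214.97435897435898, 156)] handle centre [221.  215.8] top [220.3 208.7]
```

View pics/done.png

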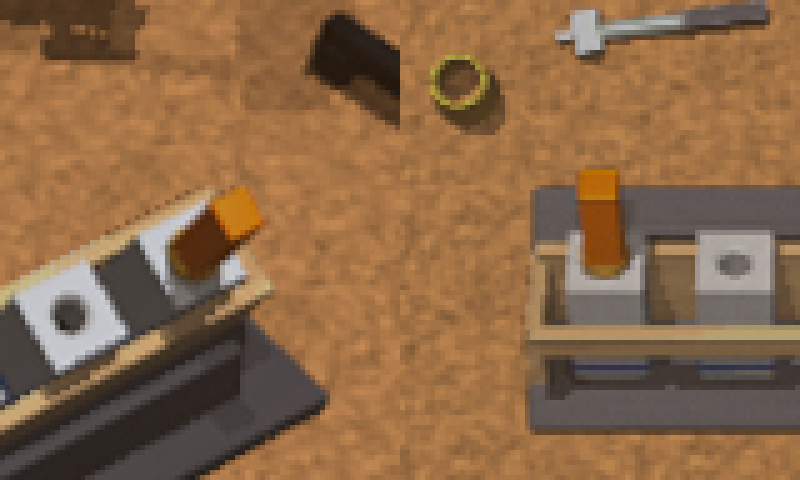

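View pics/top3.png

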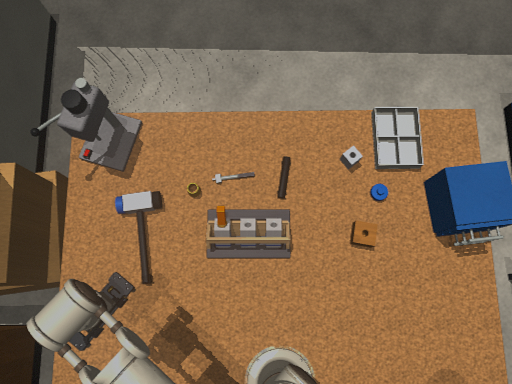

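The gauge stands in the left sleeve with its collar on the mouth. The handle is at scene (293,136) and top (221,215), as predicted for a seated collar. The bystanders haven't moved and the arm is clear, so I'll hand in.

```bash
python3 -c "
from workcell import bot
print(bot.job_done(),bot.current_clock())"
```

```text
the job is handed in; nothing more can be done
the job is handed in; nothing more can be done
```

The sliding stub was in the left sleeve (right and middle held at 20 N); I pushed it down until the gauge's collar seated, left the gauge there, and handed the job in at about 32 s with the other things unmoved.

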